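# Shim the photometer off its front rests and hold the wedge

## Robot

A 6-joint arm with a two-finger parallel gripper is mounted at the origin on the work surface. World frame = base frame: x ahead of the robot, y to its left, z up, the work surface at z = 0. Lengths are in m, angles in degrees, forces in N, time in s.
With the tool pointing down it reaches from about 0.325 to 0.775 m from the base axis. Payload 9.3 kg.
Tool frame: the origin (TCP) lies between the finger pads; the fingertips stand 14 mm ahead of it and the grasp point (between the pads) lies 5 mm behind it (manip.nose_length is the z of the fingertips in the tool frame, in m); z points along the fingers, y is the line along which they close (so a half turn about z gives the same grasp; the last joint's range is limited). The gripper opens to 85 mm and grips with 20 to 120 N. Pads are 22 mm wide; open, the fingers measure 114 mm over their backs; the gripper's body (76 mm by 85 mm) begins 54 mm behind the grasp point. The pads swing forward as they close: fully open they stand 13 mm farther back than shut.
Start: joints at [58.121, 14.817, 1.232, 76.415, 0, 81.257], TCP at [0.216, 0.506, 0.245] pointing down, gripper open.
Joint ranges: [-174.27, 174.27], [-52.1, 104.24], [-59.71, 78.15], [-110.17, 111.67], [-87.03, 83.33], [-180, 180]. Speed limits (degrees/s): [127.2, 127.2, 159.86, 180, 180, 180].

## Interface

Orientations are given as [roll, pitch, yaw] about the fixed x, y, z axes, in that order (R = Rz(yaw) Ry(pitch) Rx(roll)).
In Python, from bench import telemetry, cams, manip, nets gives the robot as it stands.
- The arm moves only by the tool servo_tool, never from a script. Its argument "increments" is one flat list of numbers, 7 for each row, row after row: the shift along the tool's x, y, z as a fraction of full scale, then the turn, a rotation vector about the tool's x, y, z as a fraction of full scale, then the gripper command: -1 is fully open, 1 is shut, values between are in proportion. In form: [x, y, z, ax, ay, az, grip, x, y, z, ax, ay, az, grip, ...]. A call has 1 to 8 rows; each row is the pose to reach, as a shift and turn from the pose commanded when the call began, along the tool's axes at that moment, turning the shorter way round; what a row does not reach only later rows make up. Full scale, the value 1, is 0.3 m for a shift and pi rad for a turn. A row lasts 1/8 s, in which the tool goes at most 62.5 mm and 10.7 degrees, less where a joint would pass 70% of its speed; a pose out of reach is approached as far as the arm can. A call with a number of a shift or a turn outside -1 to 1 is refused whole. A call with a gripper value outside its range is refused whole. The fingers move at their own pace and stop on an object; the grip force is fixed at half the most. Time passes only in rows, so rows that repeat a pose let the fingers close. It gives the time, the measured TCP pose, the force, the opening and the grip force at its end, in the units of the state.
- telemetry.state(): the state, without advancing time (a new reading comes with each control period).
- cams.get_image(name): name is "side" or "top"; returns the picture (420x560x3 uint8, red, green, blue); there is no depth.
- cams.camera_model(name): a dict with "fx", "fy", "cx", "cy" (pixels), "R" (3x3) and "t" (3): a world point X has camera coordinates R X + t. Camera axes: x right, y down, z forward; pixel columns grow to the right and rows downward; lengths in m; the calibration is good to about 2 mm. A picture is of the moment at which its call begins. camera_model takes no time and is no camera call.
- manip.close_job(): hands the job in; it is judged then, once.
Trained networks look in the newest picture that a camera, given by its name, has taken for a name from the list of things; names that differ only in an ending like _2 or _b are one class to them, and where a whole thing is asked for, a point or a joint stands for the part that bears it (a point fixed in the world has none). Each returns a list of dicts, best first, with "p" (0 to 1); they miss things now and then, are a little off and sometimes report something else, mostly with a low value. They report only what shows in the picture. A call takes as long as a camera call. They do not tell look-alikes from the thing itself.
- nets.outline_of(label, camera): "mask" (420x560 bool, what is visible of it).
- nets.tip_of(label, camera): "location" ([x, y, z] in m, in the coordinates of the camera as it stood for that picture, good to about 4 mm: a listed point, or the origin of a listed thing).
The state is a dict: "t": time; "joint_pos": joint angles; "dq": joint speeds; "tau": joint torques, N m; "tcp_pos": TCP position; "tool_rot": TCP orientation; "ft_force": force on the tool from outside, world axes, zero at the start; "torque": the same for the moment, N m; "gripper_width": finger opening in m; "grasp_force": force on a finger pad.
Only numpy, scipy, OpenCV 4.12 (cv2) and the standard library are available. Lean on these libraries where they do the work, as an engineer would, in place of code of your own. Each camera call takes 0.05 s, during which the arm holds its last target. There are 200 camera calls.

## Task

Pick up the levelling wedge (the grey piece with the sloping ramp, not the flat block) and push it along the bench, thin end first, squarely under the middle of the photometer's front edge until that edge just lifts off its two rests, about 3 to 4 mm clear. Lift it with the wedge alone, never with the gripper, leave the other things on the bench where they are, and finish while still gripping the wedge, with the wedge flat on the bench and carrying the photometer.

Things in the scene. Friction and masses are not known exactly. Their poses are not given: they have to be found in the camera images.
- stand: Fixed low dark steel frame under a small cream photometer. Origin: on the bench below the middle of the photometer's front edge. x points level from that edge to the photometer's back, y along the edge to the left. Two side rails, 20 mm wide, 10 mm high, inner faces at y = -75 and 75 mm, each with a 2 mm rubber rest near the front; between them the bench is bare for 250 mm: the wedge enters there.
- photometer: Cream photometer (0.65 to 1 kg, 190 mm wide), hinged freely to the stand along its back, 240 mm behind its front edge and 30 mm above the bench; it tips up at the front and its weight (3 to 5 N at the front edge) brings it back. At the start its front lies on the rests and its origin and axes are those of the stand; the origin rises and tips with it.
- lip (a point): Middle of the photometer's lower front edge: an aluminium lip 6 mm thick, 190 mm long, standing out 50 mm in front of the case. 12 mm above the bench at the start, when it lies on the rests; its rise above that is the clearance. The case top is 66 mm, further back 84 mm, above the bench. x to the photometer's back, z up.
- wedge: Loose grey plastic levelling wedge, 150 g. Origin on its underside, below the centre of the grip; x points along the wedge to the thin tip, y across, z up. Heel 40 x 40 mm, 24 mm high, under the grip; from 20 mm ahead of the origin a 40 mm wide ramp falls evenly, 1 mm in 5, over 105 mm to the tip, 3 mm thick. It starts flat on the bench.
- wedge_grip (a point): Centre of the wedge's upright grip, 48 mm above its underside; axes as the wedge's. The grip is a block 36 mm along x, 24 mm along y (the width to grasp), from 24 to 72 mm above the underside.
- wedge_tip (a point): Middle of the wedge's thin end, on the underside, 125 mm ahead of the grip's centre. The ramp is 12 mm high 45 mm behind the tip: the photometer starts to rise when the tip is 45 mm in under the front edge, then 1 mm for about every 5 mm pushed (62 mm in: about 3.4 mm clear). Pushing takes up to about 12 N.
- block_grip (a point): Bystander, leave alone: centre of the grip of a loose flat grey block, 48 mm above its underside. Same grip as the wedge's, on a flat slab 145 x 40 mm, 24 mm thick, with no ramp.
- bottle: Bystander, leave alone: white plastic bottle, 60 mm across, 130 mm tall, origin at the centre of its underside.
- cuvette_box: Bystander, leave alone: off-white box, 110 x 75 x 50 mm, origin at the centre of its underside.
Not all that is in view belongs to the job. Leave any black or orange look-alike of the wedge alone.

How it is judged (in metres and radians):
On the way:
1. the wedge's tip is slid at least 5 mm in under the front edge while the photometer still lies on its rests (x of wedge_tip in the frame of stand between 0.005 and 0.06 m and y of wedge_tip in the frame of stand between -0.05 and 0.05 m and z of lip in the frame of stand below 0.0127 m), for 0.1 s.
At the end, for the whole second after the job is handed in: Front edge 1.5 to 6 mm off its rests (12 mm high at the start), borne by the wedge, which lies flat on the bench (2.5 mm, 0.05 rad), tip within 25 mm of the middle, square within 0.2 rad, still, and held by the fingers (over 2 N); the robot does not touch photometer or stand (z of lip in the frame of stand between 0.0135 and 0.018 m and x of wedge_tip in the frame of stand above 0.03 m and y of wedge_tip in the frame of stand between -0.025 and 0.025 m and angle between the x axis of wedge_grip and the x axis of stand, either way round below 0.2 rad and height (world z) of wedge_grip below 0.0505 m and angle between wedge_grip's own z axis and vertical below 0.05 rad and contact force between wedge and stand above 0.5 N and contact force between the fingers and wedge above 2 N and contact force between each of the arm, the fingers and stand below 0.5 N and linear speed of wedge below 0.01 m/s); the arm keeps its last pose, push and grip.
It fails at once if the robot itself pushes or lifts the photometer or its stand (over 3 N) (contact force between any of the fingers, the arm and stand above 3 N).
It fails at once if a bystander is moved by more than 15 mm (distance of any of block_grip, bottle, cuvette_box from where it was at the start of the episode above 0.015 m).
It also fails if it takes over 43 s, if anything falls off the work surface, if the arm or the gripper's body presses on something with over 40 N, if the wrist force passes 120 N, or if a joint passes its speed limit or range.

## Working session

There is one attempt and no reset: what is moved stays moved. The work goes in short steps, Python scripts to look and compute and a tool call to move; the robot and the scene stay as the last step left them, time stands still between calls to the robot, and variables do not carry over. Pictures are saved under pics/ and viewed, at most 10 in all, crops included, and the job is handed in when it is done.

Besides the shell and the picture viewer there is one more tool, called after ">>>" as name(argument=value, ...) on one line, values as JSON. servo_tool: Moves the arm, as the interface text tells. Shift numbers are shares of 0.3 m and turn numbers shares of pi rad, none past 1 either way. Its arguments: {"type":"object","properties":{"increments":{"type":"array","items":{"type":"number","minimum":-1,"maximum":1}}},"required":["increments"]}

```bash
mkdir -p pics; cat > h.py <<'E'
import numpy as np, cv2
from bench import telemetry, cams, manip, nets
def w(cam,loc):
    m=cams.camera_model(cam); return np.array(m["R"]).T@(np.array(loc)-np.array(m["t"]))
def pix(cam,X):
    m=cams.camera_model(cam); c=np.array(m["R"])@np.array(X)+np.array(m["t"])
    return np.round([m["fx"]*c[0]/c[2]+m["cx"],m["fy"]*c[1]/c[2]+m["cy"]])
def snap(cam,name):
    cv2.imwrite(f"pics/{name}.png",cams.get_image(cam)[:,:,::-1])
E
python3 - <<'E'
from h import *
for c in("top","side"):
    snap(c,c+"0")
    for l in("wedge","wedge_grip","wedge_tip","block_grip","lip","stand","photometer","bottle","cuvette_box"):
        for d in nets.tip_of(l,c): 
            X=w(c,d["location"]); print(c,l,round(d["p"],2),X.round(3),pix(c,X))
print(telemetry.state())
E
```

```text
top wedge 0.75 [0.558 0.443 0.001] [145. 189.]
top wedge 0.69 [ 0.43   0.297 -0.006] [195. 234.]
top wedge_grip 0.75 [0.426 0.297 0.047] [191. 233.]
top wedge_grip 0.66 [0.283 0.279 0.05 ] [196. 287.]
top wedge_grip 0.61 [0.558 0.447 0.048] [139. 186.]
top wedge_tip 0.86 [ 0.555  0.273 -0.002] [204. 190.]
top wedge_tip 0.85 [ 0.313  0.155 -0.   ] [244. 276.]
top wedge_tip 0.78 [ 0.435  0.464 -0.001] [136. 232.]
top block_grip 0.83 [ 0.465 -0.301  0.049] [411. 219.]
top lip 0.56 [ 0.638 -0.017  0.01 ] [305. 161.]
top stand 0.95 [ 0.636 -0.016  0.002] [305. 163.]
top stand 0.3 [ 0.554  0.275 -0.003] [204. 191.]
top photometer 0.79 [ 0.639 -0.014 -0.001] [304. 162.]
top bottle 0.98 [ 0.676 -0.326  0.002] [412. 149.]
top cuvette_box 0.89 [0.708 0.342 0.   ] [182. 139.]
side wedge 0.95 [ 0.555  0.452 -0.003] [281. 171.]
side wedge 0.69 [ 0.285  0.279 -0.005] [202. 198.]
side wedge 0.62 [ 0.429  0.292 -0.002] [247. 194.]
side wedge 0.28 [ 0.673 -0.328  0.002] [368. 331.]
side wedge_grip 0.81 [0.559 0.448 0.049] [282. 158.]
side wedge_grip 0.68 [ 0.462 -0.301  0.049] [269. 310.]
side wedge_
[... 589 characters left out ...]
.67 [ 0.715  0.336 -0.003] [331. 186.]
{'t': 1.0, 'joint_pos': array([5.81212238e+01, 1.48160866e+01, 1.23310005e+00, 7.64150248e+01,
       1.24545634e-04, 8.12563947e+01]), 'dq': array([-0.07406109,  0.20105825, -0.07843948,  0.05857576, -0.00673107,
       -0.0135325 ]), 'tau': array([ 1.65697904e-03, -5.55391288e+01,  3.44731271e+01,  1.24410722e-03,
       -2.43962195e-04, -1.41278093e-05]), 'tcp_pos': array([0.21610623, 0.50577338, 0.24529297]), 'tool_rot': array([1.79998015e+02, 1.79208594e-04, 1.56864829e+02]), 'ft_force': array([-0.40524777,  0.00188507, -0.66589447]), 'torque': array([ 0.03956182,  0.01996889, -0.04601118]), 'grasp_force': 0.0, 'gripper_width': 0.08546382692378159}
```

View pics/top0.png

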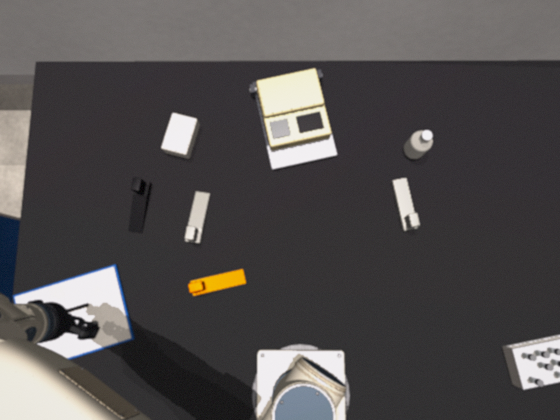

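View pics/side0.png

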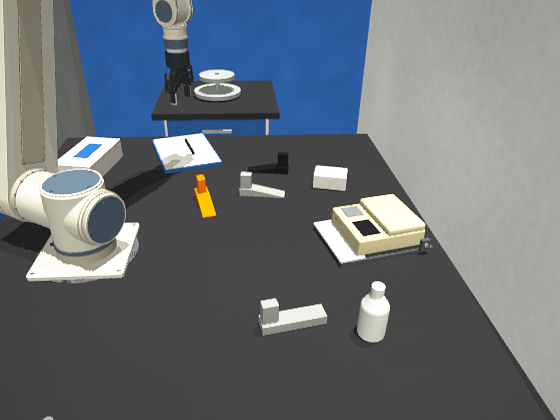

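The top view shows the grey ramped wedge with its grip at about (191,233) and tip at (203,191). The black one at (140,205) and the orange one at (217,283) are look-alikes. The block is at (405,205), the photometer lip runs from (272,167) to (336,157), the box is at (181,136) and the bottle at (418,145). The side view agrees: wedge at (262,188), block at (293,318). Next I'll measure the directions of the stand and the wedge.

```bash
python3 - <<'E'
from h import *
def back(cam,uv,z):
    m=cams.camera_model(cam);R=np.array(m["R"]);t=np.array(m["t"]);C=-R.T@t
    d=R.T@np.array([(uv[0]-m["cx"])/m["fx"],(uv[1]-m["cy"])/m["fy"],1]);return C+d*(z-C[2])/d[2]
for c in("top","side"):
    im=cams.get_image(c); 
    for i in range(3):
      for l in("lip","wedge_grip","wedge_tip"):
        for d in nets.tip_of(l,c):
            X=w(c,d["location"])
            if (l=="lip") or (l=="wedge_grip" and np.hypot(*(X[:2]-[.426,.297]))<.03) or (l=="wedge_tip" and np.hypot(*(X[:2]-[.552,.277]))<.03): print(c,l,X.round(4))
      cams.get_image(c)
    # lip white sheet: bright, low saturation, connected
    hsv=cv2.cvtColor(im,cv2.COLOR_RGB2HSV)
    m=((hsv[:,:,2]>150)&(hsv[:,:,1]<35)).astype(np.uint8)
    n,lab,st,_=cv2.connectedComponentsWithStats(m)
    p=pix(c,[.65,-.02,.018] if c=="top" else [.645,-.02,.018]).astype(int); k=lab[p[1],p[0]]; print(c,k,st[k] if k else hsv[p[1],p[0]])
    pts=np.argwhere(lab==k)[:,::-1].astype(float)
    P=np.array([back(c,q,.018)[:2] for q in pts])
    r=cv2.minAreaRect(P.astype(np.float32)*1000); print(r, cv2.boxPoints(r).round(0).tolist())
    # fit front edge: min-x point along y bins
    a=np.array([[y,P[abs(P[:,1]-y)<.003,0].min()] for y in np.arange(-.09,.06,.006) if (abs(P[:,1]-y)<.003).any()])
    f=np.polyfit(a[:,0],a[:,1],1); print("front slope yaw",np.degrees(np.arctan(-f[0])),"res",(a[:,1]-np.polyval(f,a[:,0])).round(3).tolist(),"y range",P[:,1].min(),P[:,1].max())
    # wedge axis
    p=pix(c,[.48,.288,.012]).astype(int);k=lab[p[1],p[0]];print(k,st[k],hsv[p[1],p[0]])
E
```

```text
top lip [ 0.637  -0.0132  0.0087]
top lip [ 0.6747 -0.3295  0.0007]
top wedge_grip [0.4257 0.297  0.0491]
top wedge_tip [ 0.5551  0.275  -0.0022]
top lip [ 0.6354 -0.0155  0.0096]
top wedge_grip [0.4264 0.2995 0.0471]
top wedge_tip [ 0.5553  0.2759 -0.0019]
top lip [ 0.6358 -0.0135  0.0088]
top wedge_grip [0.4252 0.3007 0.0487]
top wedge_tip [ 0.5548  0.2756 -0.0015]
top 7 [ 267  134   70   35 1204]
((667.9920654296875, -5.809913635253906), (71.31556701660156, 192.3061065673828), 11.605398178100586) [[614.0, 81.0], [652.0, -107.0], [722.0, -93.0], [684.0, 96.0]]
front slope yaw 13.02514173060434 res [0.001, -0.0, 0.001, -0.001, 0.001, -0.001, 0.001, -0.001, 0.0, -0.001, 0.0, -0.001, 0.0, -0.001, -0.0, 0.001, -0.0, 0.001, -0.0, 0.001, -0.001, 0.001, -0.001, 0.001, -0.001] y range -0.10438253777841518 0.09328549594772652
9 [185 192  25  51 685] [ 22  22 213]
side lip [ 0.6354 -0.0108  0.0107]
side wedge_grip [0.4274 0.2978 0.0452]
side wedge_tip [ 0.5484  0.2799 -0.0033]
side lip [ 0.6311 -0.0117  0.0126]
side wedge_grip [0.4266 0.2951 0.0467]
side wedge_tip [ 5.467e-01  2.805e-01 -1.000e-04]
side lip [ 0.6339 -0.011   0.012 ]
side wedge_grip [0.4253 0.2984 0.0471]
side wedge_tip [ 0.5497  0.2809 -0.004 ]
side 55 [314 220  52  44 862]
((669.5239868164062, -8.199264526367188), (71.48162841796875, 198.8268585205078), 12.912618637084961) [[612.0, 81.0], [657.0, -113.0], [727.0, -97.0], [682.0, 97.0]]
front slope yaw 12.69170163550403 res [-0.001, 0.001, 0.001, -0.001, 0.001, 0.0, -0.0, 0.0, -0.0, -0.0, -0.001, 0.002, -0.001, -0.001, 0.001, 0.0, -0.0, -0.0, -0.001, 0.001, 0.001, 0.0, 0.0, -0.0, -0.001] y range -0.1125084693548577 0.08953097979011426
48 [239 184  46  13 262] [ 37   9 245]
```

```bash
cat >> h.py <<'E'
def row(X,yaw):
    s=telemetry.state(); y=np.radians(s["tool_rot"][2]); d=(np.array(X)-s["tcp_pos"])/.3
    dy=(yaw-s["tool_rot"][2]+180)%360-180
    print("t",round(s["t"],2),"row",np.round([d[0]*np.cos(y)+d[1]*np.sin(y),d[0]*np.sin(y)-d[1]*np.cos(y),-d[2],0,0,-dy/180],4))
E
python3 -c "
from h import *
row([.426,.298,.15],170.8)"
```

```text
t 2.3 row [-0.9155 -0.3619  0.3175  0.      0.     -0.0774]
```

>>> servo_tool(increments=[-0.2,-0.08,0.06,0,0,-0.02,-1,-0.4,-0.16,0.13,0,0,-0.04,-1,-0.6,-0.24,0.2,0,0,-0.06,-1,-0.75,-0.3,0.26,0,0,-0.077,-1,-0.86,-0.34,0.3,0,0,-0.077,-1,-0.9155,-0.3619,0.3175,0,0,-0.0774,-1,-0.9155,-0.3619,0.3175,0,0,-0.0774,-1,-0.9155,-0.3619,0.3175,0,0,-0.0774,-1])

```text
t: 3.3
tcp_pos: [0.4255, 0.2988, 0.1505]
tool_rot: [180.0, 0.0, 170.8]
ft_force: [-1.0, -0.4, 0.7]
gripper_width: 0.0854
grasp_force: 0.0
```

```bash
python3 - <<'E'
from h import *
snap("top","top1")
print(pix("top",[.426,.298,.072]),pix("top",[.552,.2775,.003]))
for c in("top","side"):
    cams.get_image(c)
    for l in("wedge_grip","wedge_tip"):
        for d in nets.tip_of(l,c):
            X=w(c,d["location"])
            if np.hypot(*(X[:2]-[.49,.287]))<.09: print(c,l,X.round(4))
row([.426,.298,.044],170.8)
E
```

```text
[189. 232.] [203. 191.]
top wedge_grip [0.4245 0.2969 0.0489]
top wedge_tip [ 0.553   0.2744 -0.0012]
side wedge_grip [0.4272 0.2974 0.0463]
side wedge_tip [ 0.5467  0.2807 -0.0017]
t 3.65 row [-1.200e-03 -1.300e-03  3.541e-01  0.000e+00  0.000e+00  3.000e-04]
```

>>> servo_tool(increments=[0,0,0.12,0,0,0,-1,0,0,0.22,0,0,0,-1,0,0,0.3,0,0,0,-1,0,0,0.34,0,0,0,-1,0,0,0.354,0,0,0,-1,0,0,0.354,0,0,0,-1,0,0,0.354,0,0,0,1,0,0,0.354,0,0,0,1])

```text
t: 4.65
tcp_pos: [0.4263, 0.2981, 0.0444]
tool_rot: [180.0, 0.0, 170.8]
ft_force: [0.5, -0.2, 0.4]
gripper_width: 0.0516
grasp_force: 0.0
```

>>> servo_tool(increments=[0,0,0,0,0,0,1,0,0,0,0,0,0,1,0,0,0,0,0,0,1,0,0,0,0,0,0,1,0,0,0,0,0,0,1,0,0,0,0,0,0,1])

```text
t: 5.4
tcp_pos: [0.4262, 0.298, 0.0442]
tool_rot: [180.0, 0.0, 170.8]
ft_force: [-0.7, -1.1, 6.9]
gripper_width: 0.0236
grasp_force: 59.4
```

```bash
python3 - <<'E'
from h import *
print(telemetry.state())
snap("side","side2")
row([.464,-.052,.059],192.8)
for c in("top","side"):
    cams.get_image(c)
    for l in("wedge_grip","wedge_tip"):
        for d in nets.tip_of(l,c):
            X=w(c,d["location"])
            if np.hypot(*(X[:2]-[.49,.287]))<.09: print(c,l,X.round(4))
E
python3 -c "
import cv2
im=cv2.imread('pics/side2.png');cv2.imwrite('pics/side2c.png',cv2.resize(im[130:270,180:360],None,fx=4,fy=4))"
```

```text
{'t': 5.4, 'joint_pos': array([ 2.57172697e+01,  2.01378028e+01, -2.27882974e+01,  4.70403536e+01,
       -3.33407196e-03,  3.49259385e+01]), 'dq': array([ 0.04208211,  0.07541733,  0.09365655, -0.00596091,  0.21173279,
       -0.00413567]), 'tau': array([ 9.90445755e-03, -5.28285491e+01,  2.62562048e+01, -4.42773085e-01,
        2.91939784e-02, -1.58340298e-02]), 'tcp_pos': array([0.42618406, 0.29803997, 0.04417198]), 'tool_rot': array([1.79983528e+02, 2.94130783e-02, 1.70791326e+02]), 'ft_force': array([-0.73808016, -1.1180864 ,  6.85111649]), 'torque': array([-0.136835  ,  0.18959533,  0.01715561]), 'grasp_force': 59.44350779056549, 'gripper_width': 0.02360084003954714}
t 5.45 row [-0.3112 -1.1317 -0.0495  0.      0.     -0.1223]
top wedge_grip [0.4265 0.3002 0.0483]
top wedge_tip [ 0.5547  0.2752 -0.0029]
side wedge_grip [0.4272 0.2992 0.0448]
side wedge_tip [ 0.5465  0.2813 -0.0022]
```

View pics/side2c.png

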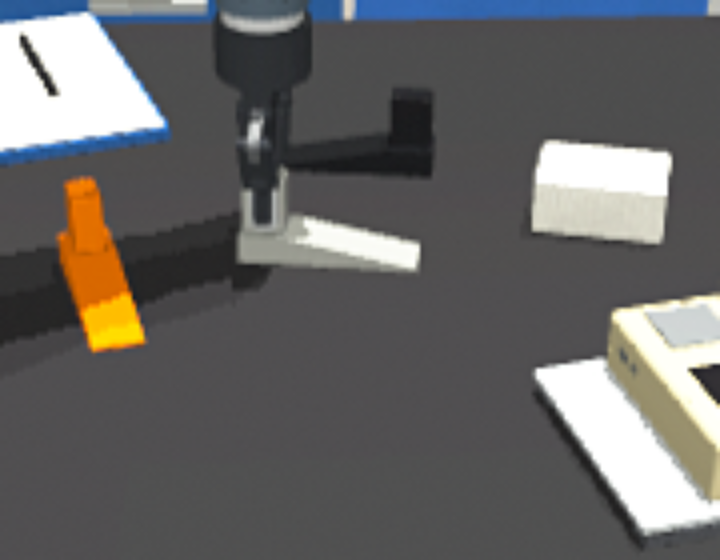

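The wedge is held: the fingers close on its grip at crop (265,205), and its ramp points to (418,255). I'll lift it 12 mm and carry it to a point in front of the photometer.

>>> servo_tool(increments=[0,0,-0.04,0,0,0,1,-0.05,-0.12,-0.04,0,0,-0.01,1,-0.09,-0.25,-0.04,0,0,-0.03,1,-0.13,-0.4,-0.04,0,0,-0.05,1,-0.17,-0.53,-0.04,0,0,-0.065,1,-0.19,-0.6,-0.04,0,0,-0.075,1,-0.19,-0.6,-0.04,0,0,-0.075,1,-0.19,-0.6,-0.04,0,0,-0.075,1])

```text
t: 6.75
tcp_pos: [0.4535, 0.1116, 0.0561]
tool_rot: [180.0, 0.0, -175.7]
ft_force: [-0.1, 0.4, -1.5]
gripper_width: 0.0235
grasp_force: 59.1
```

```bash
python3 -c "
from h import *
row([.445,-.056,.056],192.8)"
```

```text
t 6.75 row [ 6.960e-02 -5.551e-01  2.000e-04  0.000e+00  0.000e+00 -4.750e-02]
```

>>> servo_tool(increments=[0.02,-0.13,0,0,0,-0.012,1,0.04,-0.28,0,0,0,-0.025,1,0.055,-0.42,0,0,0,-0.038,1,0.066,-0.52,0,0,0,-0.0475,1,0.0696,-0.5551,0,0,0,-0.0475,1,0.0696,-0.5551,0,0,0,-0.0475,1,0.0696,-0.5551,0,0,0,-0.0475,1])

```text
t: 7.62
tcp_pos: [0.4451, -0.0553, 0.0558]
tool_rot: [180.0, -0.0, -167.1]
ft_force: [0.1, 0.1, -1.3]
gripper_width: 0.0236
grasp_force: 59.4
```

```bash
python3 - <<'E'
from h import *
print(telemetry.state()["tcp_pos"],telemetry.state()["tool_rot"])
snap("top","top3"); snap("side","side3")
for c in("top","side"):
  for i in range(3):
    cams.get_image(c)
    for l in("wedge_grip","wedge_tip","lip"):
        for d in nets.tip_of(l,c):
            X=w(c,d["location"])
            if np.hypot(*(X[:2]-[.55,-.04]))<.15: print(c,l,X.round(4))
a=cv2.imread("pics/top3.png")[130:270,240:400];b=cv2.imread("pics/side3.png")[190:330,200:360]
cv2.imwrite("pics/c3.png",np.hstack([cv2.resize(x,(400,350),interpolation=cv2.INTER_CUBIC) for x in(a,b)]))
row([.445,-.056,.044],192.8)
E
```

```text
[ 0.44511592 -0.05530831  0.0558122 ] [ 1.79976862e+02 -5.88874568e-03 -1.67109328e+02]
top wedge_tip [ 0.5715 -0.0326  0.0108]
top lip [ 0.6384 -0.0162  0.0106]
top wedge_tip [ 0.5708 -0.0321  0.0084]
top lip [ 0.6382 -0.0177  0.0103]
top wedge_tip [ 0.6352 -0.0123  0.0081]
top wedge_tip [ 0.5716 -0.0316  0.0076]
top lip [ 0.6363 -0.015   0.012 ]
side wedge_grip [ 0.4446 -0.0542  0.0583]
side wedge_tip [ 0.5672 -0.0268  0.0119]
side lip [ 0.6358 -0.0121  0.0114]
side wedge_grip [ 0.444  -0.0538  0.0536]
side wedge_tip [ 0.5656 -0.0283  0.0095]
side lip [ 0.6347 -0.0143  0.0108]
side wedge_grip [ 0.4456 -0.0556  0.0587]
side wedge_tip [ 0.5628 -0.0274  0.0111]
side lip [ 0.6329 -0.0101  0.0104]
side lip [ 0.6348 -0.0104 -0.0016]
t 8.93 row [0.0001 0.0014 0.0394 0.     0.     0.0002]
```

View pics/c3.png

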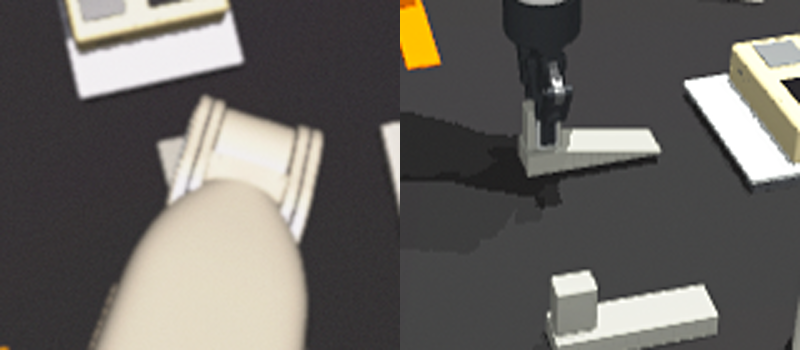

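The left crop shows the arm hiding most of the wedge, with its tip at (180,145) and the lip front edge from (80,97) to (243,63). In the right crop the wedge is held level just above the bench, its tip at (660,150) and aimed at the middle of the lip. I'll lower it and slide the tip about 25 mm under.

>>> servo_tool(increments=[0,0,0.02,0,0,0,1,0,0,0.034,0,0,0,1,0,0,0.0394,0,0,0,1,0,0,0.0394,0,0,0,1,0,0,0.0394,0,0,0,1])

```text
t: 9.55
tcp_pos: [0.4448, -0.0563, 0.0441]
tool_rot: [180.0, -0.0, -167.2]
ft_force: [-3.0, 0.5, 5.3]
gripper_width: 0.0234
grasp_force: 60.3
```

>>> servo_tool(increments=[-0.04,0,0,0,0,0,1,-0.1,0,0,0,0,0,1,-0.16,0,0,0,0,0,1,-0.22,0,0,0,0,0,1,-0.27,0,0,0,0,0,1,-0.3,0,0,0,0,0,1,-0.32,0,0,0,0,0,1,-0.32,0,0,0,0,0,1])

```text
t: 10.55
tcp_pos: [0.5397, -0.035, 0.0442]
tool_rot: [-180.0, 0.1, -167.1]
ft_force: [0.4, 0.3, 3.7]
gripper_width: 0.0235
grasp_force: 60.2
```

```bash
python3 - <<'E'
from h import *
s=telemetry.state();print(s["tcp_pos"],s["tool_rot"])
snap("side","side4")
for c in("side","top"):
  for i in range(3):
    cams.get_image(c)
    for l in("wedge_grip","wedge_tip","lip"):
        for d in nets.tip_of(l,c):
            X=w(c,d["location"])
            if np.hypot(*(X[:2]-[.6,-.03]))<.15: print(c,l,X.round(4))
cv2.imwrite("pics/c4.png",cv2.resize(cv2.imread("pics/side4.png")[190:300,220:380],(800,550),interpolation=cv2.INTER_CUBIC))
E
```

```text
[ 0.53972276 -0.03495315  0.04417964] [-1.79987383e+02  6.62488295e-02 -1.67138067e+02]
side wedge_grip [ 0.5393 -0.0332  0.0456]
side wedge_tip [ 0.6598 -0.007  -0.0032]
side lip [ 0.6339 -0.0102  0.0127]
side wedge_grip [ 0.5399 -0.0349  0.048 ]
side wedge_tip [ 0.659  -0.0056 -0.0007]
side lip [ 0.6319 -0.0091  0.0097]
side wedge_grip [ 0.5385 -0.0346  0.0459]
side wedge_tip [ 0.658  -0.0087 -0.002 ]
side wedge_tip [ 0.5368 -0.0337  0.0442]
side lip [ 0.6349 -0.0135  0.0138]
top wedge_grip [ 0.6387 -0.0149  0.0097]
top wedge_grip [ 6.363e-01 -1.360e-02 -5.000e-04]
top lip [ 0.6368 -0.0175  0.0099]
top lip [ 0.6392 -0.0169  0.0081]
top lip [ 0.6362 -0.0158  0.0098]
```

View pics/c4.png

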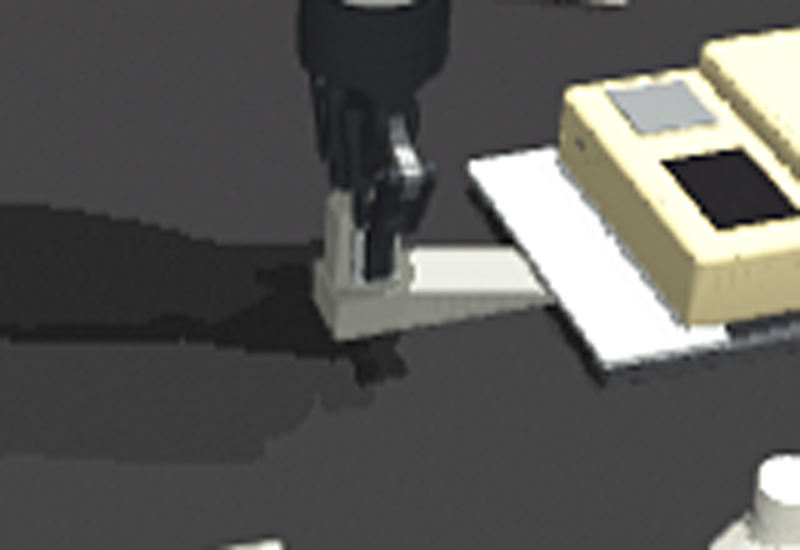

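The wedge's ramp now goes under the lip at crop (545,290), centred, with the photometer still down. Its tip is about 27 mm in. I'll push on in small steps and watch the force to find where the lifting starts.

>>> servo_tool(increments=[-0.02,0,0,0,0,0,1,-0.04,0,0,0,0,0,1,-0.04,0,0,0,0,0,1])

```text
t: 12.18
tcp_pos: [0.5494, -0.0324, 0.0442]
tool_rot: [180.0, -0.1, -167.2]
ft_force: [-2.6, -0.6, 11.3]
gripper_width: 0.0233
grasp_force: 61.3
```

>>> servo_tool(increments=[-0.013,0,0,0,0,0,1,-0.013,0,0,0,0,0,1])

```text
t: 12.42
tcp_pos: [0.5528, -0.0316, 0.0442]
tool_rot: [180.0, -0.1, -167.2]
ft_force: [-5.5, -1.7, 12.7]
gripper_width: 0.0233
grasp_force: 61.4
```

>>> servo_tool(increments=[-0.013,0,0,0,0,0,1,-0.013,0,0,0,0,0,1])

```text
t: 12.68
tcp_pos: [0.5566, -0.0307, 0.0442]
tool_rot: [180.0, -0.1, -167.2]
ft_force: [-4.9, -1.5, 12.2]
gripper_width: 0.0233
grasp_force: 61.4
```

>>> servo_tool(increments=[-0.013,0,0,0,0,0,1,-0.013,0,0,0,0,0,1])

```text
t: 12.92
tcp_pos: [0.5595, -0.0299, 0.0441]
tool_rot: [180.0, -0.2, -167.2]
ft_force: [-8.6, -1.7, 15.1]
gripper_width: 0.0235
grasp_force: 61.8
```

>>> servo_tool(increments=[-0.013,0,0,0,0,0,1,-0.013,0,0,0,0,0,1])

```text
t: 13.18
tcp_pos: [0.5631, -0.0291, 0.0442]
tool_rot: [180.0, -0.3, -167.2]
ft_force: [-11.1, -2.3, 15.5]
gripper_width: 0.0233
grasp_force: 61.9
```

>>> servo_tool(increments=[-0.013,0,0,0,0,0,1,-0.026,0,0,0,0,0,1,-0.037,0,0,0,0,0,1,-0.037,0,0,0,0,0,1,-0.037,0,0,0,0,0,1])

```text
t: 13.8
tcp_pos: [0.574, -0.0266, 0.0442]
tool_rot: [180.0, -0.3, -167.2]
ft_force: [-9.6, -1.8, 14.9]
gripper_width: 0.0237
grasp_force: 61.8
```

```bash
python3 - <<'E'
from h import *
s=telemetry.state();print(s["tcp_pos"],s["tool_rot"],s["ft_force"],s["grasp_force"])
snap("side","side5")
for c in("side","top"):
  for i in range(4):
    cams.get_image(c)
    for l in("wedge_grip","wedge_tip","lip"):
        for d in nets.tip_of(l,c):
            X=w(c,d["location"])
            if np.hypot(*(X[:2]-[.6,-.03]))<.15: print(c,l,X.round(4))
a=[cv2.imread(f"pics/side{k}.png")[190:270,260:420] for k in(4,5)]
cv2.imwrite("pics/c5.png",np.vstack([cv2.resize(x,(600,300),interpolation=cv2.INTER_CUBIC) for x in a]))
g=[cv2.cvtColor(x,cv2.COLOR_BGR2GRAY)[20:,50:].astype(np.float32) for x in a]
# shift of the lip front left corner / front edge region
for (u,v) in((315,222),(332,244),(341,262)):
    G=[cv2.cvtColor(cv2.imread(f"pics/side{k}.png"),cv2.COLOR_BGR2GRAY)[v-10:v+10,u:u+24].astype(np.float32) for k in(4,5)]
    print(cv2.phaseCorrelate(*G,cv2.createHanningWindow((24,20),cv2.CV_32F)))
m=cams.camera_model("side")
def p(X):
    c=np.array(m["R"])@X+m["t"];return np.array([m["fx"]*c[0]/c[2],m["fy"]*c[1]/c[2]])
print("px for 3.4mm",p(np.array([.635,-.013,.0154]))-p(np.array([.635,-.013,.012])))
E
```

```text
[ 0.57396414 -0.02662451  0.04417383] [ 179.98125883   -0.25299973 -167.17539982] [-9.61881167 -1.78635292 14.89964741] 61.81163191795349
side wedge_grip [ 0.5732 -0.0236  0.0454]
side wedge_tip [ 6.372e-01 -1.180e-02  1.000e-04]
side lip [ 0.6327 -0.0111  0.0144]
side wedge_grip [ 0.5732 -0.0253  0.0468]
side lip [ 0.634  -0.0128  0.0158]
side wedge_grip [ 0.5755 -0.0253  0.0464]
side lip [ 0.6335 -0.0109  0.0166]
side wedge_grip [ 0.5742 -0.0248  0.0466]
side lip [ 0.6332 -0.0106  0.015 ]
((0.5687472455338778, -0.39130100255383127), 0.8909046540657679)
((-0.08603580848244263, -0.5352159156446987), 1.1460071302950383)
((-0.2796421537483109, -0.7092402021241497), 1.2134002675612767)
px for 3.4mm [ 0.09193557 -1.02520914]
```

View pics/c5.png

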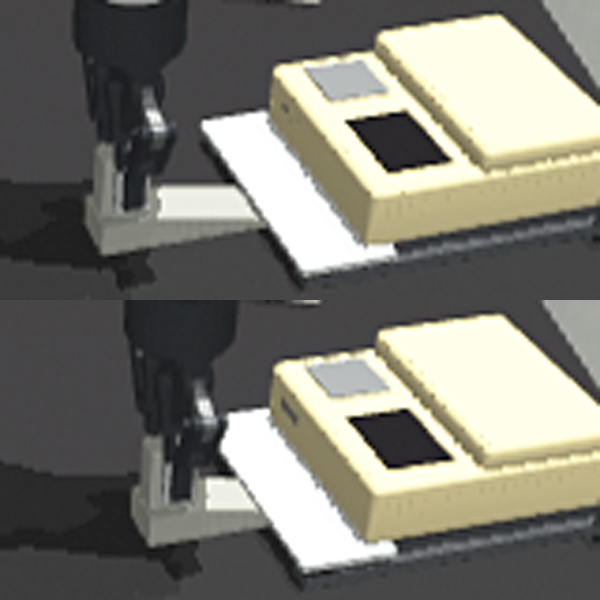

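The lower crop shows the ramp under the middle of the lip at (265,515), and the front edge has risen about 0.5–0.7 px. The force onset and the lip detections (about 15.5 mm, up from about 11.5–12) agree with roughly 3 mm of clearance, and the fingers touch only the grip. I'm handing it in.

```bash
python3 -c "
from bench import manip
print(manip.close_job())"
```

```text
the job is handed in; nothing more can be done
None
```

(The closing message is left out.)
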